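# Tip fittings into the inspection dish and hold the loupe over them

## Task

Tip the three small brass fittings out of the steel scoop into the round dish of the inspection stage, then set the empty scoop down on the bench, standing upright as you found it, and let go of it. Then pick up the loupe and hold it still and level, lens centred over the dish, at the focal height marked by the collar on the stage's upright post; finish while still holding it there, with the loupe touching nothing but the gripper. Leave the jar, box and forceps on the bench, and the collar, where they are.

Things in the scene. Friction and masses are not known exactly. Their poses are not given: they have to be found in the camera images.
- scoop_grip (a point): Grip point of the loose steel scoop (0.12 kg): in its black upright blade handle, 34 mm along the scoop's x, 12 mm thick along y, 62 mm high; this point is 40 mm above the scoop's underside. Scoop axes: z up, x from mouth to handle (open mouth at -x). The pan reaches 101 mm towards -x, 56 mm wide, walls 24 mm high. Starts level on the bench, mouth roughly towards the robot.
- scoop_mouth (a point): Middle of the scoop's front lip, 101 mm from the grip point along the scoop's -x and 33 mm below it. The pan floor is flat (4 mm above the underside), then rises 3 mm over the last 30 mm to this lip. The fittings are slippery (friction 0.25) and slide out at some 20 to 25 degrees mouth-down; tipping slowly to 45 degrees or more empties it; carry it level.
- dish (a point): Centre of the inner floor of the aluminium dish fixed on the stage: 16 mm above the bench, inner radius 53 mm, rim 18 mm above this floor. Stage axes: z up; white base plate 12 mm thick, reaching 75 mm both ways in y, 103 mm in +x (far side), 73 mm in -x. The post (10 mm thick, top 160 mm above the bench) stands 82 mm along +x. The stage is fixed, but placed differently each time.
- mark (a point): Middle of the dark steel collar on the post (26 mm across, 8 mm high): its height is the focal height. It lies above the post's foot, 82 mm from the dish centre along the stage's +x; between 80 and 130 mm above the bench. It slides stiffly on the post.
- loupe_grip (a point): Grip point of the loose loupe (about 0.09 kg): in the black upright block, 30 mm along the loupe's x, 14 mm thick along its y, 46 mm high, this point 30 mm above the underside. Axes are the loupe's: z up, x from the grip to the lens. It starts lying flat on the bench.
- loupe_lens (a point): Centre of the loupe's lens, half-way up its round rim (60 mm across, 10 mm high); 62 mm from the grip point along the loupe's x and 25 mm below it. The lens axis is z.
- fitting0_center (a point): Middle of a small brass fitting lying in the scoop: hexagonal foot 15 mm across and 8 mm high with a round neck 10 mm across on top, 14 mm high in all, about 12 g; this point is 6 mm above its foot.
- fitting1_center (a point): Middle of a small brass fitting lying in the scoop: hexagonal foot 15 mm across and 8 mm high with a round neck 10 mm across on top, 14 mm high in all, about 12 g; this point is 6 mm above its foot.
- fitting2_center (a point): Middle of a small brass fitting lying in the scoop: hexagonal foot 15 mm across and 8 mm high with a round neck 10 mm across on top, 14 mm high in all, about 12 g; this point is 6 mm above its foot.
- bottle: Bystander: a closed amber glass jar, 60 mm across, 90 mm high; origin at the centre of its underside.
- box: Bystander: a closed plastic box with a white lid, 96 x 136 mm, 62 mm high; origin at the centre of its underside.
- forceps: Bystander: steel forceps lying flat, about 125 mm long along x, 20 mm wide, 8 mm high; origin near the middle, on the underside.
Things that resemble listed ones, but are neither listed nor needed, are in the scene too. Leave any pink look-alike of the part that bears scoop_grip alone. Leave any red look-alike of the part that bears loupe_grip alone.

How it is judged:
On the way, in this order (a step that is already met when the one before it is completed fails the run):
1. all three fittings lie in the dish, tipped from the lifted scoop (horizontal distance between each of fitting0_center, fitting1_center, fitting2_center and dish below 0.053 m and z of fitting0_center in the frame of dish between 0 and 0.022 m and z of fitting1_center in the frame of dish between 0 and 0.022 m and z of fitting2_center in the frame of dish between 0 and 0.022 m and height (world z) of scoop_grip above 0.06 m), for 0.2 s.
2. the scoop stands upright on the bench, released (height (world z) of scoop_grip below 0.046 m and angle between scoop_grip's own z axis and vertical below 0.12 rad and contact force between the fingers and scoop below 0.1 N), for 0.2 s.
At the end, for the whole second after the job is handed in: Fittings in the dish; scoop released, upright within 7 degrees on the bench; loupe held by the gripper alone, still, level within 6 degrees, lens within 15 mm of the dish axis and 8 mm of the collar's middle height (all of step 2 and horizontal distance between each of fitting0_center, fitting1_center, fitting2_center and dish below 0.053 m and z of fitting0_center in the frame of dish between 0 and 0.022 m and z of fitting1_center in the frame of dish between 0 and 0.022 m and z of fitting2_center in the frame of dish between 0 and 0.022 m and horizontal distance between loupe_lens and dish below 0.015 m and z of loupe_lens in the frame of mark between -0.008 and 0.008 m and angle between loupe_lens's own z axis and vertical below 0.105 rad and linear speed of loupe below 0.02 m/s and contact force between the fingers and loupe above 2 N and contact force between loupe and stage below 0.1 N and contact force between loupe and scoop below 0.1 N); the arm keeps its last pose, push and grip.
It fails at once if the bottle is pushed aside by more than 30 mm (distance of bottle from where it was at the start of the episode above 0.03 m).
It fails at once if the box is pushed aside by more than 30 mm (distance of box from where it was at the start of the episode above 0.03 m).
It fails at once if the forceps is pushed aside by more than 30 mm (distance of forceps from where it was at the start of the episode above 0.03 m).
It fails at once if the collar is shifted by more than 4 mm (distance of mark from where it was at the start of the episode above 0.004 m).
It also fails if it takes over 72 s, if anything falls off the work surface, if the arm or the gripper's body presses on something with over 40 N, if the wrist force passes 120 N, or if a joint passes its speed limit or range.

## Robot

A 6-joint arm with a two-finger parallel gripper is mounted at the origin on the work surface. World frame = base frame: x ahead of the robot, y to its left, z up, the work surface at z = 0. Lengths are in m, angles in rad, forces in N, time in s.
With the tool pointing down it reaches from about 0.425 to 0.925 m from the base axis. Payload 12.5 kg.
Tool frame: the origin (TCP) lies midway between the tips of the shut fingers; the grasp point (between the pads) lies 19 mm behind it; z points along the fingers, y is the line along which they close (so a half turn about z gives the same grasp; the last joint's range is limited). The gripper opens to 85 mm and grips with 20 to 120 N. Pads are 22 mm wide; open, the fingers measure 114 mm over their backs; the gripper's body (76 mm by 85 mm) begins 54 mm behind the grasp point. The pads swing forward as they close: fully open they stand 13 mm farther back than shut.
Start: joints at [1.211, 0.491, 1.559, -0, 1.092, -0.106], TCP at [0.157, 0.605, 0.231] pointing down, gripper open.
Joint ranges: [-3.1, 3.1], [-0.84, 2.19], [0.05, 2.79], [-1.13, 4.28], [0.06, 2.93], [-2.69, 2.69]. Speed limits (rad/s): [2.22, 2.22, 2.79, 3.14, 3.14, 3.14].

## Interface

Orientations are given as [roll, pitch, yaw] about the fixed x, y, z axes, in that order (R = Rz(yaw) Ry(pitch) Rx(roll)).
In Python, from rig import r gives the robot as it stands. The module is installed in compiled form; this text tells all that it offers.
- The arm moves only by the tool carry_out, never from a script. Its argument "deltas" is a list of rows, each a list of 6 numbers: the shift along the tool's x, y, z as a fraction of full scale, then the turn, a rotation vector about the tool's x, y, z as a fraction of full scale. In form: [[x, y, z, wx, wy, wz], ...]. A call has 1 to 20 rows; each row shifts and turns the commanded pose from where the row before left it, along the tool's axes as they then stand; what a row does not reach is not made up. Full scale, the value 1, is 0.025 m for a shift and 0.1 rad for a turn. A row lasts 1/12 s, in which the tool goes at most 41.7 mm and 7.16 degrees, less where a joint would pass 70% of its speed; a pose out of reach is approached as far as the arm can. A call with a number of a shift or a turn outside -1 to 1 is refused whole. A call with a gripper value outside its range is refused whole. "fingers" is the opening, from 0 (shut) to 1 (fully open), set as the call begins (left out, the last holds). The fingers move at their own pace and stop on an object; "squeeze" is the grip in N (left out, the last holds). Time passes only in rows, so rows that do not move let the fingers close. It gives the time, the measured TCP pose, the force, the opening and the grip force at its end, in the units of the state.
- r.get_obs(): the state, without advancing time (a new reading comes with each control period).
- r.grab_frame(name): name is "side" or "top" or "wrist"; returns the picture (420x560x3 uint8, red, green, blue); there is no depth.
- r.calibration(name): a dict with "camera_matrix" (3x3 intrinsics, pixels), "cam_to_world" (4x4, takes a point from camera to world coordinates). Camera axes: x right, y down, z forward; pixel columns grow to the right and rows downward; lengths in m; the calibration is good to about 2 mm. A picture is of the moment at which its call begins: read the wrist's pose just before it. calibration takes no time and is no camera call; for the wrist camera it gives the pose at the moment of the call.
- r.close_job(): hands the job in; it is judged then, once.
Trained networks look in the newest picture that a camera, given by its name, has taken for a name from the list of things; names that differ only in an ending like _2 or _b are one class to them, and where a whole thing is asked for, a point or a joint stands for the part that bears it (a point fixed in the world has none). Each returns a list of dicts, best first, with "score" (0 to 1); they miss things now and then, are a little off and sometimes report something else, mostly with a low value. They report only what shows in the picture. A call takes as long as a camera call. They do not tell look-alikes from the thing itself.
- r.masks_of(camera, thing): "pixels" (420x560 bool, what is visible of it) and "centre" ([column, row] in pixels, amid what is visible of it).
The state is a dict: "time": time; "joints": joint angles; "dq": joint speeds; "joint_torque": joint torques, N m; "position": TCP position; "ee_rot": TCP orientation; "wrist_force": force on the tool from outside, world axes, zero at the start; "moment": the same for the moment, N m; "width": opening from 0.0 (shut) to 1.0 (fully open); "gripper_force": force on a finger pad.
Only numpy, scipy, OpenCV 4.12 (cv2) and the standard library are available. Lean on these libraries where they do the work, as an engineer would, in place of code of your own. Each camera call takes 0.05 s, during which the arm holds its last target. There are 200 camera calls.

## Working session

There is one attempt and no reset: what is moved stays moved. The work goes in short steps, Python scripts to look and compute and a tool call to move; the robot and the scene stay as the last step left them, time stands still between calls to the robot, and variables do not carry over. Pictures are saved under pics/ and viewed, at most 10 in all, crops included, and the job is handed in when it is done.

Besides the shell and the picture viewer there is one more tool, called as a command line: name --pt "numbers of a row" for each row, then --argument value for the rest. carry_out: Moves the arm, as the interface text tells. Shift numbers are shares of 0.025 m and turn numbers shares of 0.1 rad, none past 1 either way. Its arguments: {"type":"object","properties":{"deltas":{"type":"array"},"fingers":{"type":"number"},"squeeze":{"type":"number"}},"required":["deltas"]}

```bash
mkdir -p pics
cat > h.py <<'E'
import numpy as np, cv2
from rig import r
def snap(c,fn=None):
    im=r.grab_frame(c)
    if fn: cv2.imwrite('pics/'+fn,im[:,:,::-1])
    return im
def ray(c,px,cal=None):
    k=cal or r.calibration(c); K=np.array(k['camera_matrix']);T=np.array(k['cam_to_world'])
    d=T[:3,:3]@np.linalg.inv(K)@np.array([px[0],px[1],1.]); return T[:3,3],d
def at(c,px,z,cal=None):
    o,d=ray(c,px,cal); return o+d*(z-o[2])/d[2]
def proj(c,p,cal=None):
    k=cal or r.calibration(c); K=np.array(k['camera_matrix']);T=np.linalg.inv(np.array(k['cam_to_world']))
    q=K@(T[:3,:3]@np.array(p)+T[:3,3]); return q[:2]/q[2]
E
python3 - <<'E'
from h import *
np.set_printoptions(precision=3,suppress=True)
a=snap('top');b=snap('side')
cv2.imwrite('pics/a.png',cv2.resize(a[:,:,::-1],(800,600)))
cv2.imwrite('pics/b.png',cv2.resize(b[:,:,::-1],(800,600)))
Z=dict(scoop_grip=.04,dish=.016,mark=.1,loupe_grip=.03,loupe_lens=.005,fitting0_center=.01,bottle=.09,box=.062,forceps=.008)
for c in('top','side'):
  print(r.calibration(c)['cam_to_world'])
  for t in Z:
    for m in r.masks_of(c,t):
      print(c,t,round(m['score'],2),np.array(m['centre']),m['pixels'].sum(),at(c,m['centre'],Z[t]))
o=r.get_obs();print(o['position'],o['ee_rot'],o['time'])
E
```

```text
[[ 0.032 -0.978  0.207  0.351]
 [-0.999 -0.031  0.01  -0.081]
 [-0.003 -0.207 -0.978  1.196]
 [ 0.     0.     0.     1.   ]]
top scoop_grip 0.93 [366.2 311.5] 765 [ 0.338 -0.298  0.04 ]
top scoop_grip 0.8 [427.  263.4] 766 [ 0.471 -0.465  0.04 ]
top scoop_grip 0.78 [370.6 248.8] 748 [ 0.506 -0.312  0.04 ]
top dish 0.65 [278.1 232.4] 3342 [ 0.547 -0.056  0.016]
top mark 0.61 [175.5 153.2] 1873 [0.744 0.23  0.1  ]
top mark 0.42 [286.4 201.9] 23 [ 0.616 -0.077  0.1  ]
top loupe_grip 0.66 [157.  247.1] 489 [0.493 0.278 0.03 ]
top loupe_grip 0.56 [140.6 302.1] 475 [0.343 0.309 0.03 ]
top loupe_lens 0.96 [162.4 248.2] 504 [0.494 0.271 0.005]
top loupe_lens 0.78 [139.9 305.8] 433 [0.333 0.318 0.005]
top loupe_lens 0.47 [371.2 250.9] 760 [ 0.505 -0.32   0.005]
top bottle 0.98 [334.5 160.5] 477 [ 0.74  -0.205  0.09 ]
top bottle 0.21 [278.  230.5] 3247 [ 0.54  -0.057  0.09 ]
top box 0.92 [179.1 151.1] 1868 [0.764 0.232 0.062]
top forceps 0.58 [256.1 132.8] 19 [0.849 0.021 0.008]
[[ 0.978 -0.12   0.168  0.359]
 [-0.206 -0.627  0.751 -0.962]
 [ 0.015 -0.77  -0.638  0.847]
 [ 0.     0.     0.     1.   ]]
side scoop_grip 0.91 [192.1 325.4] 1526 [ 0.334 -0.338  0.04 ]
side scoop_grip 0.89 [281.5 307.9] 1752 [ 0.504 -0.33   0.04 ]
side scoop_grip 0.65 [282.3 392. ] 2149 [ 0.469 -0.501  0.04 ]
side dish 0.83 [282.7 217.5] 3696 [ 0.565 -0.053  0.016]
side mark 0.55 [315.5 188.7] 52 [ 0.637 -0.064  0.1  ]
side loupe_grip 0.71 [333.4 136.3] 1694 [0.771 0.238 0.03 ]
side loupe_grip 0.58 [231.4 150.4] 434 [0.482 0.222 0.03 ]
side loupe_lens 0.9 [180.4 144.1] 337 [0.35  0.316 0.005]
side loupe_lens 0.74 [230.2 145.2] 506 [0.486 0.285 0.005]
side fitting0_center 0.58 [278.  310.3] 70 [ 0.501 -0.311  0.01 ]
side bottle 0.59 [381.4 246.1] 1226 [ 0.724 -0.256  0.09 ]
side forceps 0.84 [368.7 189.5] 277 [0.802 0.019 0.008]
[0.157 0.605 0.231] [3.141 0.    2.888] 1.0
```

View pics/a.png

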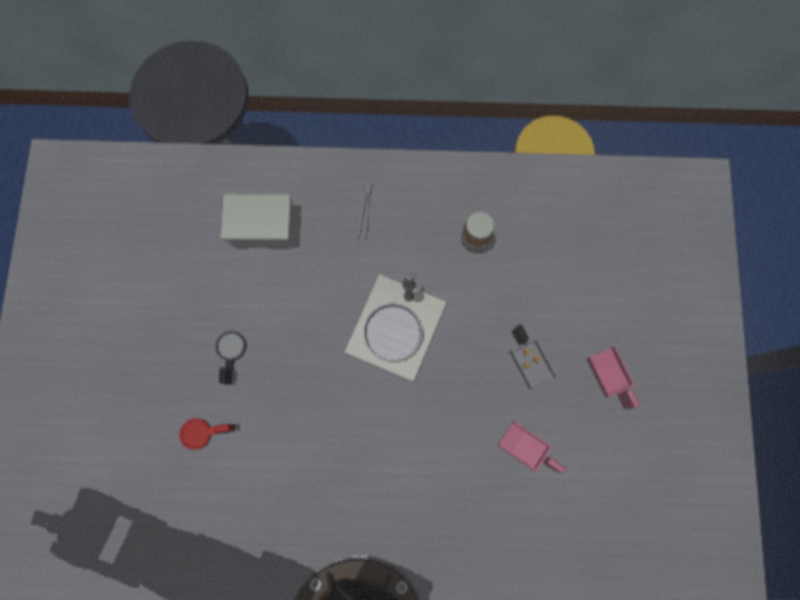

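View pics/b.png

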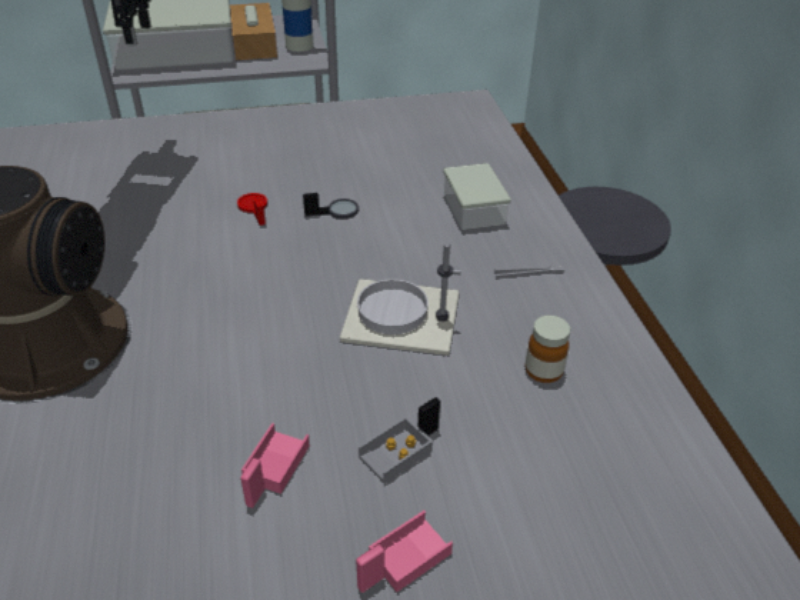

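The scoop candidates in the top view (800 px wide) are grey with a black handle at (530,357), pink at (612,375) and pink at (528,447). I take the grey one, because it holds the brass fittings and isn't pink. For the loupe, black at (230,358) fits and red at (200,432) is the look-alike. One enlarged crop to confirm.

Run:
```python
from h import *
np.set_printoptions(precision=3,suppress=True)
a=cv2.imread('pics/a.png');b=cv2.imread('pics/b.png')
import numpy as np
a=snap('top')[:,:,::-1];b=snap('side')[:,:,::-1]
def crop(im,x,y,w=80,h=60): return cv2.resize(im[y:y+h,x:x+w],(400,300),interpolation=cv2.INTER_CUBIC)
cv2.imwrite('pics/c.png',np.vstack([np.hstack([crop(a,237,188,80,60+15)if 0 else crop(a,240,180,112,84),crop(b,230,165,100,75)]),np.hstack([crop(a,335,215),crop(a,125,220)])]))
s=.7
for n,p,z in [('plate0',(378,276),.012),('p1',(445,302),.012),('p2',(413,380),.012),('p3',(346,352),.012),('dishrim',(394,333),.034)]:
  print(n,at('top',np.array(p)*s,z))
g=lambda c,x:x
for c,im,(x,y,w,h) in [('top',a,(350,222,30,24)),('side',b,(285,272,30,40)),('top',a,(145,248,25,24)),('side',b,(208,130,22,25))]:
  m=im[y:y+h,x:x+w].max(2)<55; yy,xx=np.nonzero(m); print(c,len(xx),xx.min()+x,xx.max()+x,yy.min()+y,yy.max()+y,xx.mean()+x,yy.mean()+y)
  for z in(.03,.046,.05,.062): print(z,at(c,(xx.mean()+x,yy.mean()+y),z))
```

```text
plate0 [ 0.662 -0.013  0.012]
p1 [ 0.612 -0.149  0.012]
p2 [ 0.454 -0.09   0.012]
p3 [0.505 0.044 0.012]
dishrim [ 0.542 -0.05   0.034]
top 69 359 368 229 239 363.59420289855075 234.2173913043478
0.03 [ 0.547 -0.295  0.03 ]
0.046 [ 0.545 -0.292  0.046]
0.05 [ 0.544 -0.291  0.05 ]
0.062 [ 0.542 -0.289  0.062]
side 303 293 307 279 304 300.18811881188117 291.34653465346537
0.03 [ 0.55 -0.29  0.03]
0.046 [ 0.546 -0.303  0.046]
0.05 [ 0.545 -0.306  0.05 ]
0.062 [ 0.543 -0.316  0.062]
top 108 154 163 252 268 158.72222222222223 261.037037037037
0.03 [0.455 0.27  0.03 ]
0.046 [0.453 0.265 0.046]
0.05 [0.453 0.264 0.05 ]
0.062 [0.452 0.26  0.062]
side 195 212 229 135 151 219.05641025641026 143.65641025641025
0.03 [0.454 0.26  0.03 ]
0.046 [0.452 0.237 0.046]
0.05 [0.452 0.231 0.05 ]
0.062 [0.45  0.213 0.062]
```

View pics/c.png

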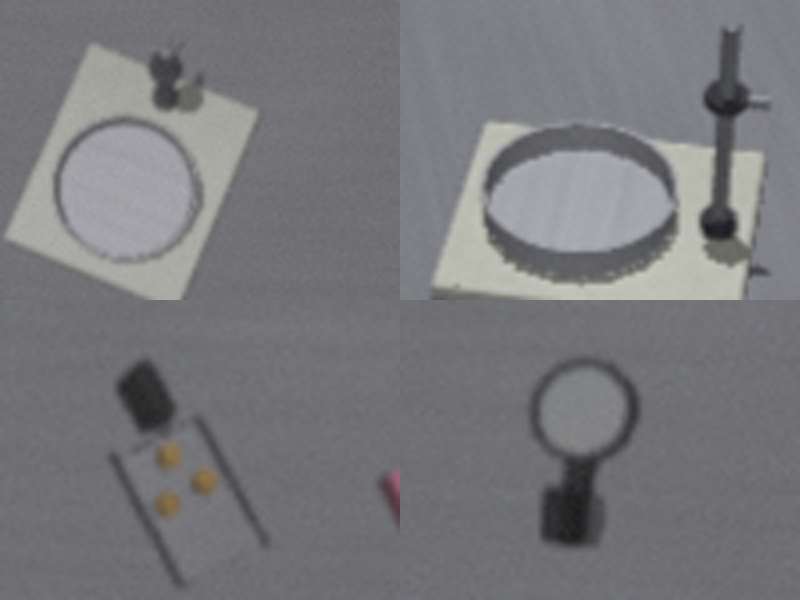

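The crop confirms it: grey scoop with a black handle and three brass fittings, mouth at lower right towards the robot, yaw about 0.47. The stage collar is at about side px (312,189). The black loupe's lens lies away from the robot. Swinging around the base to above the scoop.

carry_out --pt "-1 0 0 0 0 0.4" --pt "-1 0 0 0 0 0.4" --pt "-1 0 0 0 0 0.4" --pt "-1 0 0 0 0 0.4" --pt "-1 0 0 0 0 0.4" --pt "-1 0 0 0 0 0.4" --pt "-1 0 0 0 0 0.4" --pt "-1 0 0 0 0 0.4" --pt "-1 0 0 0 0 0.4" --pt "-1 0 0 0 0 0.4" --pt "-1 0 0 0 0 0.4" --pt "-1 0 0 0 0 0.4" --pt "-1 0 0 0 0 0.4" --pt "-1 0 0 0 0 0.4" --pt "-1 0 0 0 0 0.4" --pt "-1 0 0 0 0 0.4" --pt "-1 0 0 0 0 0.4" --pt "-1 0 0 0 0 0.4" --pt "-1 0 0 0 0 0.4" --pt "-1 0 0 0 0 0.4" --fingers 1

```text
time: 2.77
position: [0.5499, 0.3157, 0.2313]
ee_rot: [3.141, -0.0, 2.086]
wrist_force: [0.0, -0.1, -0.4]
width: 1.002
gripper_force: 0.0
```

carry_out --pt "-1 0 0 0 0 0.4" --pt "-1 0 0 0 0 0.4" --pt "-1 0 0 0 0 0.4" --pt "-1 0 0 0 0 0.4" --pt "-1 0 0 0 0 0.4" --pt "-1 0 0 0 0 0.4" --pt "-1 0 0 0 0 0.4" --pt "-1 0 0 0 0 0.4" --pt "-1 0 0 0 0 0.4" --pt "-1 0 0 0 0 0.4" --pt "-1 0 0 0 0 0.4" --pt "-1 0 0 0 0 0.4" --pt "-1 0 0 0 0 0.4" --pt "-1 0 0 0 0 0.4" --pt "-1 0 0 0 0 0.4" --pt "-1 0 0 0 0 0.4" --pt "-1 0 0 0 0 0.4" --pt "-1 0 0 0 0 0.4" --pt "-1 0 0 0 0 0.4" --pt "-1 0 0 0 0 0.4"

```text
time: 4.43
position: [0.6154, -0.1668, 0.2313]
ee_rot: [3.141, -0.0, 1.286]
wrist_force: [0.8, -0.4, -0.3]
width: 1.003
gripper_force: 0.0
```

carry_out --pt "-1 0 0 0 0 0.8" --pt "-1 0 0 0 0 0.8" --pt "-1 0 0 0 0 1" --pt "0 0 0 0 0 1" --pt "0 0 0 0 0 1" --pt "0 0 0 0 0 1" --pt "0 0 0 0 0 1" --pt "0 0 0 0 0 1" --pt "0 0 0 0 0 0.5" --pt "0 0 0 0 0 0" --pt "0 0 0 0 0 0"

```text
time: 5.35
position: [0.5891, -0.2355, 0.2312]
ee_rot: [-3.142, -0.0, 0.48]
wrist_force: [0.5, 0.1, -0.0]
width: 0.999
gripper_force: 0.0
```

Run:
```python
from h import *
np.set_printoptions(precision=3,suppress=True)
cal=r.calibration('wrist'); im=snap('wrist'); cv2.imwrite('pics/d.png',im[:,:,::-1])
for t,z in(('scoop_grip',.04),('fitting0_center',.01)):
  for m in r.masks_of('wrist',t): print(t,m['score'],m['pixels'].sum(),np.array(m['centre']),at('wrist',m['centre'],z,cal))
np.save('cal.npy',cal,allow_pickle=True)
# collar height at post
o,d=ray('side',(311.75,189.5)); 
for dish in [(.543,-.048)]:
  p=np.array([dish[0]+.94*.082,dish[1]-.342*.082]); t=np.dot(p-o[:2],d[:2])/np.dot(d[:2],d[:2]); print('collar',o+d*t,p)
  print(proj('top',[p[0],p[1],.1]),proj('top',[p[0],p[1],.16]),proj('side',[p[0],p[1],.16]),proj('side',[p[0],p[1],.012]))
```

```text
scoop_grip 0.9 1001 [234.8 344.4] [ 0.381 -0.275  0.04 ]
scoop_grip 0.78 318 [381.9 337.3] [ 0.476 -0.435  0.04 ]
scoop_grip 0.62 2831 [311.8 267.7] [ 0.52 -0.31  0.04]
fitting0_center 0.47 84 [297.9 275.6] [ 0.49  -0.309  0.01 ]
collar [ 0.624 -0.077  0.11 ] [ 0.62  -0.076]
[286.129 200.564] [286.196 194.904] [311.082 171.322] [307.908 222.374]
```

View pics/d.png

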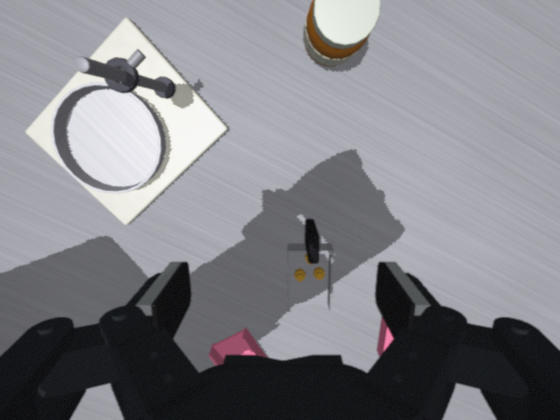

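The wrist view shows the scoop handle at (313,241), the pan walls almost parallel to the tool axis at columns 289 and 331, and the collar at (122,75). Triangulating.

```bash
cat >> h.py <<'E'
def tri(L):
    A=np.zeros((3,3));b=np.zeros(3)
    for c,p,cal in L:
        o,d=ray(c,p,cal);d=d/np.linalg.norm(d);M=np.eye(3)-np.outer(d,d);A+=M;b+=M@o
    x=np.linalg.solve(A,b); return x,[np.round(proj(c,x,cal)-p,1) for c,p,cal in L]
E
python3 - <<'E'
from h import *
np.set_printoptions(precision=3,suppress=True)
cal=np.load('cal.npy',allow_pickle=True).item()
print('collar',tri([('side',(311.75,189.5),None),('top',(286.5,199),None),('wrist',(122,75),cal)]))
im=cv2.imread('pics/d.png');x,y,w,h=298,212,30,60
m=im[y:y+h,x:x+w].max(2)<28;n,l,s,ce=cv2.connectedComponentsWithStats(m.astype(np.uint8));i=1+s[1:,4].argmax();print(s[i]+[x,y,0,0,0],ce[i]+[x,y])
print('handle',tri([('side',(300.2,291.3),None),('top',(363.6,234.2),None),('wrist',ce[i]+[x,y],cal)]))
for u in[(289,246),(331,246),(289,300),(331,300)]: print(at('wrist',u,.028,cal))
# dish rim ellipse centre, wrist
print('dish rim', at('wrist',(109,138),.034,cal))
for u in [(127,18),(228,128),(127,223),(26,131)]: print('pl',at('wrist',u,.012,cal))
o=r.get_obs();print(o['position'],o['joints'])
E
```

```text
collar (array([ 0.624, -0.076,  0.11 ]), [array([-0.3, -0. ]), array([-0.3, -0.6]), array([1. , 1.7])])
[306 220  12  43 315] [310.984 237.27 ]
handle (array([ 0.549, -0.293,  0.033]), [array([-0.1,  0.6]), array([-0.4, -0.7]), array([-0.5,  1.5])])
[ 0.528 -0.276  0.028]
[ 0.551 -0.321  0.028]
[ 0.463 -0.31   0.028]
[ 0.487 -0.357  0.028]
dish rim [ 0.551 -0.047  0.034]
pl [ 0.668 -0.015  0.012]
pl [ 0.616 -0.152  0.012]
pl [ 0.457 -0.09   0.012]
pl [0.509 0.048 0.012]
[ 0.589 -0.235  0.231] [-0.484  0.505  1.534  0.     1.103  0.607]
```

carry_out --pt "-0.84 0.43 0.6 0 0 0" --pt "-0.84 0.43 0.6 0 0 0" --pt "-0.84 0.43 0.6 0 0 0" --pt "0 0 1 0 0 0" --pt "0 0 1 0 0 0" --pt "0 0 1 0 0 0" --pt "0 0 0 0 0 0" --pt "0 0 0 0 0 0"

```text
time: 6.17
position: [0.5477, -0.2929, 0.1108]
ee_rot: [-3.14, 0.001, 0.478]
wrist_force: [-0.1, -0.6, 0.6]
width: 1.002
gripper_force: 0.0
```

Run:
```python
from h import *
im=snap('wrist','e.png'); o=r.get_obs();p=o['position'];print(p,o['ee_rot'])
np.save('cal2.npy',r.calibration('wrist'),allow_pickle=True)
print([proj('wrist',[.548,-.293,z]).round() for z in(.0,.062)])
```

```text
[ 0.5483443  -0.29327702  0.11205956] [ 3.14133704e+00 -2.56674456e-04  4.78376685e-01]
[array([282., 208.]), array([282., 233.])]
```

View pics/e.png

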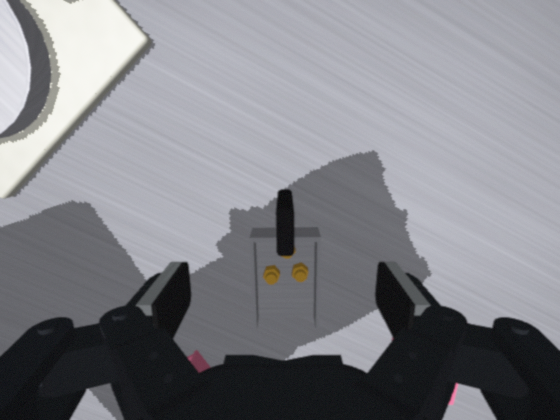

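The handle top is centred near (286,233), about 3 mm right of prediction, and aligned. Descending and gripping.

carry_out --pt "0 0.12 0.9 0 0 0" --pt "0 0 0.9 0 0 0" --pt "0 0 0.9 0 0 0" --pt "0 0 0.66 0 0 0" --pt "0 0 0 0 0 0" --pt "0 0 0 0 0 0"

```text
time: 6.72
position: [0.5499, -0.296, 0.0285]
ee_rot: [3.141, -0.001, 0.478]
wrist_force: [-0.3, -0.1, -0.1]
width: 1.001
gripper_force: 0.0
```

carry_out --pt "0 0 0 0 0 0" --pt "0 0 0 0 0 0" --pt "0 0 0 0 0 0" --pt "0 0 0 0 0 0" --pt "0 0 0 0 0 0" --pt "0 0 0 0 0 0" --pt "0 0 0 0 0 0" --pt "0 0 0 0 0 0" --pt "0 0 0 0 0 0" --pt "0 0 0 0 0 0" --fingers 0 --squeeze 60

```text
time: 7.55
position: [0.5494, -0.2958, 0.0277]
ee_rot: [3.141, -0.0, 0.478]
wrist_force: [-1.2, 0.3, 5.7]
width: 0.131
gripper_force: 58.9
```

carry_out --pt "0 0 -0.25 0 0 0" --pt "0 0 -0.5 0 0 0" --pt "0 0 -0.75 0 0 0" --pt "0 0 -1 0 0 0" --pt "0 0 -1 0 0 -0.3" --pt "0 0 -1 0 0 -0.6" --pt "0 0 -1 0 0 -0.6" --pt "0 0 -1 0 0 -0.6" --pt "0 0 -0.6 0 0 -0.6" --pt "0 0 -0.3 0 0 -0.6" --pt "0 0 0 0 0 -0.6" --pt "0 0 0 0 0 -0.6" --pt "0 0 0 0 0 -0.6" --pt "0 0 0 0 0 -0.6" --pt "0 0 0 0 0 -0.6" --pt "0 0 0 0 0 -0.6" --pt "0 0 0 0 0 -0.6" --pt "0 0 0 0 0 -0.3" --pt "0 0 0 0 0 0" --pt "0 0 0 0 0 0"

```text
time: 9.22
position: [0.5492, -0.2957, 0.2129]
ee_rot: [3.141, -0.0, 1.257]
wrist_force: [0.9, -0.2, -1.9]
width: 0.132
gripper_force: 58.4
```

carry_out --pt "0.25 -0.06 0 0 0 0" --pt "0.5 -0.13 0 0 0 0" --pt "0.75 -0.19 0 0 0 0" --pt "0.95 -0.24 0 0 0 0" --pt "0.95 -0.24 0 0 0 0" --pt "0.95 -0.24 0 0 0 0" --pt "0.95 -0.24 0 0 0 0" --pt "0.95 -0.24 0 0 0 0" --pt "0.95 -0.24 0 0 0 0" --pt "0.95 -0.24 0 0 0 0" --pt "0.95 -0.24 0 0 0 0" --pt "0.95 -0.24 0 0 0 0" --pt "0.95 -0.24 0 0 0 0" --pt "0.95 -0.24 0 0 0 0" --pt "0.95 -0.24 0 0 0 0" --pt "0.75 -0.19 0 0 0 0" --pt "0.5 -0.13 0 0 0 0" --pt "0.25 -0.06 0 0 0 0" --pt "0 0 0 0 0 0" --pt "0 0 0 0 0 0"

```text
time: 10.88
position: [0.5735, 0.0746, 0.2123]
ee_rot: [-3.142, 0.0, 1.258]
wrist_force: [0.6, -0.3, -1.5]
width: 0.127
gripper_force: 58.4
```

Run:
```python
from h import *
im=snap('side')
o=r.get_obs();print(o['position'],o['ee_rot'],o['joints'],o['time'])
w=snap('wrist');c=np.hstack([cv2.resize(im[100:310,180:460],(400,300)),cv2.resize(w,(400,300))])
cv2.imwrite('pics/f.png',c[:,:,::-1])
for t in('fitting0_center','scoop_mouth'):
  for m in r.masks_of('wrist',t)[:4]: print(t,m['score'],m['centre'])
print(proj('wrist',[.547,-.047,.016]))
```

```text
[0.57352333 0.07417408 0.21229502] [-3.14154994e+00  1.08394052e-04  1.25738119e+00] [ 1.44532956e-02  4.44762280e-01  1.69864628e+00 -1.05726141e-04
  9.98259442e-01  3.27925717e-01] 10.9333
fitting0_center 0.49 [263.7, 345.7]
scoop_mouth 0.6 [283.5, 289.0]
scoop_mouth 0.56 [339.3, 247.9]
[292.13359989 286.15052319]
```

View pics/f.png

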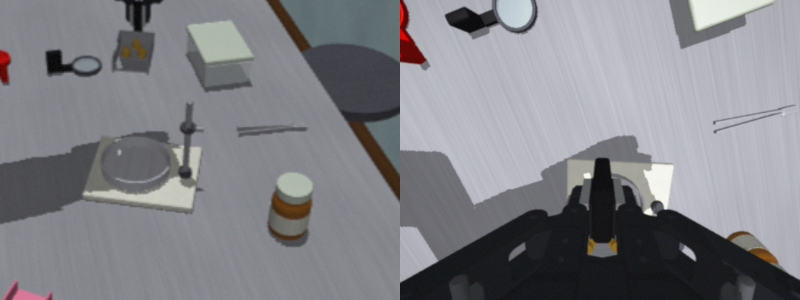

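Fittings are still in the pan (orange in the scoop, beneath the hand). Lowering and tipping slowly about the lip.

carry_out --pt "0.06 0.12 0.3 0 0 0" --pt "0.06 0.12 0.6 0 0 0" --pt "0.06 0.12 0.8 0 0 0" --pt "0.06 0.13 0.9 0 0 0" --pt "0 0 0.9 0 0 0" --pt "0 0 0.8 0 0 0" --pt "0 0 0.6 0 0 0" --pt "0 0 0.4 0 0 0" --pt "0 0 0.07 0 0 0" --pt "0 0 0 0 0 0"

```text
time: 11.92
position: [0.5871, 0.0765, 0.0776]
ee_rot: [-3.141, 0.0, 1.257]
wrist_force: [0.3, -0.1, -1.4]
width: 0.125
gripper_force: 58.4
```

carry_out --pt "-0.027 0 -0.121 0 0.3 0" --pt "-0.027 0 -0.121 0 0.3 0" --pt "-0.027 0 -0.121 0 0.3 0" --pt "-0.027 0 -0.121 0 0.3 0" --pt "-0.027 0 -0.121 0 0.3 0" --pt "-0.027 0 -0.121 0 0.3 0" --pt "-0.027 0 -0.121 0 0.3 0" --pt "-0.027 0 -0.121 0 0.3 0" --pt "-0.027 0 -0.121 0 0.3 0" --pt "-0.027 0 -0.121 0 0.3 0" --pt "-0.027 0 -0.121 0 0.3 0" --pt "-0.027 0 -0.121 0 0.3 0" --pt "-0.027 0 -0.121 0 0.3 0" --pt "-0.027 0 -0.121 0 0.3 0" --pt "-0.027 0 -0.121 0 0.3 0" --pt "-0.027 0 -0.121 0 0.3 0" --pt "-0.027 0 -0.121 0 0.3 0" --pt "-0.027 0 -0.121 0 0.3 0"

```text
time: 13.42
position: [0.58, 0.0525, 0.1286]
ee_rot: [3.138, -0.542, 1.26]
wrist_force: [-0.1, 0.2, -1.5]
width: 0.133
gripper_force: 58.5
```

carry_out --pt "-0.027 0 -0.121 0 0.3 0" --pt "-0.027 0 -0.121 0 0.3 0" --pt "-0.027 0 -0.121 0 0.3 0" --pt "-0.027 0 -0.121 0 0.3 0" --pt "-0.027 0 -0.121 0 0.3 0" --pt "-0.027 0 -0.121 0 0.3 0" --pt "-0.027 0 -0.121 0 0.3 0" --pt "-0.027 0 -0.121 0 0.3 0" --pt "-0.027 0 -0.121 0 0.3 0" --pt "-0.027 0 -0.121 0 0.3 0" --pt "-0.027 0 -0.121 0 0.3 0" --pt "-0.027 0 -0.121 0 0.3 0" --pt "-0.027 0 -0.121 0 0.3 0" --pt "-0.027 0 -0.121 0 0.3 0" --pt "0 0 0 0 0 0" --pt "0 0 0 0 0 0" --pt "0 0 0 0 0 0"

```text
time: 14.83
position: [0.5688, 0.0193, 0.1525]
ee_rot: [3.139, -0.959, 1.26]
wrist_force: [0.0, -0.7, -1.6]
width: 0.133
gripper_force: 58.6
```

Run:
```python
from h import *
im=snap('side'); t=snap('top')
o=r.get_obs();print(o['position'],o['ee_rot'],o['joints'],o['time'])
c=np.hstack([cv2.resize(im[130:265,200:380],(400,300)),cv2.resize(t[180:270,220:340],(400,300))])
cv2.imwrite('pics/g.png',c[:,:,::-1])
for m in r.masks_of('side','fitting0_center')[:6]: print(m['score'],m['centre'],at('side',m['centre'],.022))
```

```text
[0.56870652 0.01950328 0.15239295] [ 3.13981679 -0.95934484  1.25973088] [-0.46501245  0.63455781  1.94299219  1.10043294  1.13850817 -0.95085602] 14.9333
```

View pics/g.png

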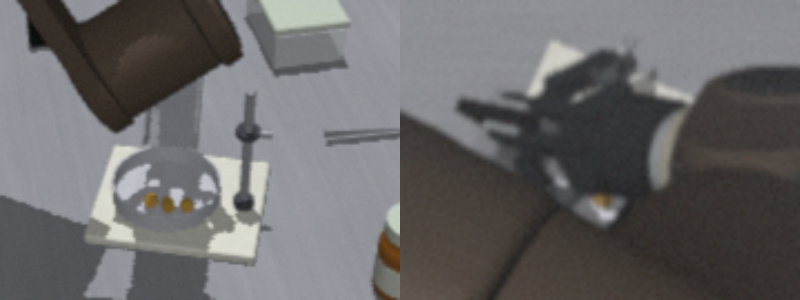

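All three fittings lie in the dish, at left-crop (150,200), (167,205) and (186,205). Levelling the scoop back and moving it to free bench at +y.

carry_out --pt "0.043 0 0.244 0 -0.6 0" --pt "0.043 0 0.244 0 -0.6 0" --pt "0.043 0 0.244 0 -0.6 0" --pt "0.043 0 0.244 0 -0.6 0" --pt "0.043 0 0.244 0 -0.6 0" --pt "0.043 0 0.244 0 -0.6 0" --pt "0.043 0 0.244 0 -0.6 0" --pt "0.043 0 0.244 0 -0.6 0" --pt "0.043 0 0.244 0 -0.6 0" --pt "0.043 0 0.244 0 -0.6 0" --pt "0.043 0 0.244 0 -0.6 0" --pt "0.043 0 0.244 0 -0.6 0" --pt "0.043 0 0.244 0 -0.6 0" --pt "0.043 0 0.244 0 -0.6 0" --pt "0.043 0 0.244 0 -0.6 0" --pt "0.043 0 0.244 0 -0.6 0" --pt "0 0 0 0 0 0" --pt "0 0 0 0 0 0"

```text
time: 16.48
position: [0.5869, 0.0777, 0.078]
ee_rot: [-3.141, -0.002, 1.26]
wrist_force: [-0.6, 0.1, -1.5]
width: 0.133
gripper_force: 58.4
```

carry_out --pt "0.3 -0.05 0 0 0 0" --pt "0.6 -0.05 0 0 0 0" --pt "0.9 -0.05 0 0 0 0" --pt "0.9 -0.05 0 0 0 0" --pt "0.7 -0.05 0 0 0 0" --pt "0.4 -0.05 0 0 0 0" --pt "0 0 0 0 0 0" --pt "0 0 0 0 0 0"

```text
time: 17.15
position: [0.609, 0.1696, 0.0781]
ee_rot: [-3.141, -0.0, 1.259]
wrist_force: [0.2, 0.3, -1.9]
width: 0.133
gripper_force: 58.4
```

carry_out --pt "0 0 0.4 0 0 0" --pt "0 0 0.6 0 0 0" --pt "0 0 0.4 0 0 0" --pt "0 0 0.3 0 0 0" --pt "0 0 0.2 0 0 0" --pt "0 0 0.08 0 0 0" --pt "0 0 0 0 0 0" --pt "0 0 0 0 0 0"

```text
time: 17.82
position: [0.6094, 0.1693, 0.0289]
ee_rot: [3.141, -0.0, 1.258]
wrist_force: [-0.5, 0.2, -2.0]
width: 0.13
gripper_force: 58.5
```

carry_out --pt "0 0 0 0 0 0" --pt "0 0 0 0 0 0" --pt "0 0 0 0 0 0" --pt "0 0 0 0 0 0" --pt "0 0 0 0 0 0" --pt "0 0 0 0 0 0" --pt "0 0 0 0 0 0" --pt "0 0 0 0 0 0" --pt "0 0 0 0 0 0" --pt "0 0 0 0 0 0" --fingers 1

```text
time: 18.65
position: [0.6092, 0.1694, 0.0286]
ee_rot: [-3.142, -0.0, 1.258]
wrist_force: [-0.8, -0.2, 0.3]
width: 1.002
gripper_force: 0.0
```

carry_out --pt "0 0 -0.4 0 0 0" --pt "0 0 -0.8 0 0 0" --pt "0 0 -1 0 0 0" --pt "0 0 -1 0 0 0" --pt "0 0 -1 0 0 0" --pt "0 0 -1 0 0 0" --pt "0 0 -1 0 0 0" --pt "0 0 -0.4 0 0 0" --pt "0 0 0 0 0 0"

```text
time: 19.4
position: [0.61, 0.1695, 0.1966]
ee_rot: [3.137, -0.002, 1.258]
wrist_force: [-0.3, -0.2, 0.4]
width: 1.0
gripper_force: 0.0
```

Run:
```python
from h import *
np.set_printoptions(precision=3,suppress=True)
s=snap('side'); cal=r.calibration('wrist');w=snap('wrist');np.save('cal3.npy',cal,allow_pickle=True)
o=r.get_obs();print(o['position'],o['ee_rot'],o['joints'],o['time'])
cv2.imwrite('pics/hw.png',w[:,:,::-1])
c=np.hstack([cv2.resize(s[90:255,170:390],(400,300)),cv2.resize(w,(400,300))]);cv2.imwrite('pics/h.png',c[:,:,::-1])
for c,k in(('side',None),('wrist',cal)):
 for t,z in(('loupe_lens',.005),('loupe_grip',.03)):
  for m in r.masks_of(c,t)[:3]: print(c,t,round(m['score'],2),np.array(m['centre']),m['pixels'].sum(),at(c,m['centre'],z,k))
```

```text
[0.609 0.169 0.193] [-3.141  0.     1.258] [0.167 0.539 1.583 0.    1.02  0.48 ] 19.5
side loupe_lens 0.69 [178.3 142.2] 271 [0.345 0.326 0.005]
side loupe_lens 0.57 [233.1 144.1] 461 [0.495 0.288 0.005]
side loupe_grip 0.71 [231.1 147.9] 476 [0.483 0.234 0.03 ]
side loupe_grip 0.66 [178.  143.8] 311 [0.344 0.28  0.03 ]
wrist loupe_lens 0.76 [ 10.6 163.8] 1858 [0.344 0.283 0.005]
wrist loupe_lens 0.55 [148.8 129. ] 4165 [0.498 0.271 0.005]
wrist loupe_grip 0.91 [ 11.7 163.7] 1879 [0.366 0.28  0.03 ]
wrist loupe_grip 0.51 [148.8 127.4] 4101 [0.509 0.27  0.03 ]
```

View pics/h.png

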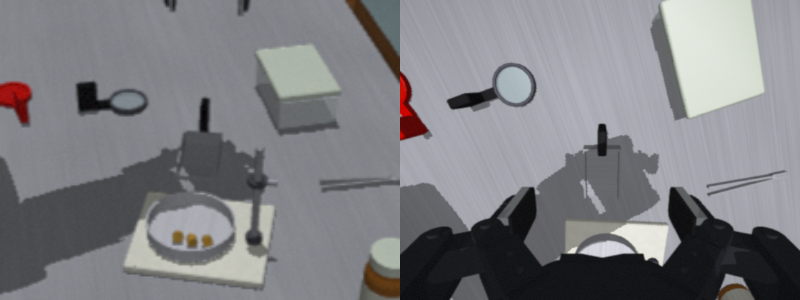

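The scoop stands upright and empty (wrist crop (602,150)), and the fittings remain in the dish. The black loupe has its lens at wrist px about (160,119) and its block at about (90,140). Computing the loupe pose.

Run:
```python
from h import *
np.set_printoptions(precision=3,suppress=True)
cal=np.load('cal3.npy',allow_pickle=True).item(); w=cv2.imread('pics/hw.png')
y0,y1,x0,x1=70,170,60,200
g=w[y0:y1,x0:x1].max(2); b=(g<75).astype(np.uint8)
n,l,s,ce=cv2.connectedComponentsWithStats(b)
for i in range(1,n):
  if s[i,4]>60: print(s[i]+[x0,y0,0,0,0],ce[i]+[x0,y0])
i=1+s[1:,4].argmax();cs,_=cv2.findContours((l==i).astype(np.uint8),cv2.RETR_CCOMP,cv2.CHAIN_APPROX_NONE)
for c in cs:
  if len(c)>60: print('ell',len(c),cv2.fitEllipse(c)[0]+np.array([x0,y0]),cv2.fitEllipse(c)[1])
d=(w[y0:y1,x0:x1].max(2)<32).astype(np.uint8)
n,l,s,ce=cv2.connectedComponentsWithStats(d);i=1+s[1:,4].argmax();print('blk',s[i]+[x0,y0,0,0,0],ce[i]+[x0,y0])
L=at('wrist',(160,119),.006,cal);print('lens',L)
B,e=tri([('wrist',ce[i]+[x0,y0],cal),('side',(217.5,143.5),None)]);print('blk',B,e, B-L)
```

```text
[179 100  11  44  86] [185.942 123.756]
[  66  123   71   30 1113] [100.402 138.395]
ell 151 [ 99.887 138.485] (18.229379653930664, 79.07289123535156)
blk [ 71 130  49  22 466] [ 99.448 140.255]
lens [0.513 0.276 0.006]
blk [0.452 0.275 0.02 ] [array([-1.5, -0.1]), array([0.4, 0.2])] [-0.062 -0.001  0.014]
```

carry_out --pt "0.264 -0.905 0 0 0 0" --pt "0.264 -0.905 0 0 0 0" --pt "0.264 -0.905 0 0 0 0" --pt "0.264 -0.905 0 0 0 0" --pt "0.264 -0.905 0 0 0 0" --pt "0.264 -0.905 0 0 0 0" --pt "0.264 -0.905 0 0 0 0" --pt "0.264 -0.905 0 0 0 0"

```text
time: 20.37
position: [0.4521, 0.2757, 0.1928]
ee_rot: [-3.141, 0.001, 1.258]
wrist_force: [0.9, 0.4, 0.2]
width: 1.003
gripper_force: 0.0
```

carry_out --pt "0 0 0.2 0 0 0.9" --pt "0 0 0.2 0 0 0.9" --pt "0 0 0.2 0 0 0.9" --pt "0 0 0.2 0 0 0.9" --pt "0 0 0.2 0 0 0.9" --pt "0 0 0.2 0 0 0.9" --pt "0 0 0.2 0 0 0.9" --pt "0 0 0.2 0 0 0.9" --pt "0 0 0.2 0 0 0.9" --pt "0 0 0.2 0 0 0.9" --pt "0 0 0.2 0 0 0.9" --pt "0 0 0.2 0 0 0.9" --pt "0 0 0.2 0 0 0.9" --pt "0 0 0 0 0 0.9" --pt "0 0 0 0 0 0" --pt "0 0 0 0 0 0"

```text
time: 21.7
position: [0.4531, 0.2753, 0.128]
ee_rot: [3.141, 0.001, 0.001]
wrist_force: [-0.1, 0.1, 0.3]
width: 1.002
gripper_force: 0.0
```

Run:
```python
from h import *
np.set_printoptions(precision=3,suppress=True)
cal=r.calibration('wrist');w=snap('wrist','i.png');np.save('cal4.npy',cal,allow_pickle=True)
o=r.get_obs();print(o['position'],o['ee_rot'],o['joints'],o['time'])
for t,z in(('loupe_lens',.005),('loupe_grip',.03)):
  for m in r.masks_of('wrist',t)[:3]: print(t,round(m['score'],2),np.array(m['centre']),m['pixels'].sum(),at('wrist',m['centre'],z,cal))
print(proj('wrist',[.452,.275,.046]),proj('wrist',[.452,.275,0]),proj('wrist',[.513,.276,.005]))
```

```text
[0.453 0.275 0.128] [3.141 0.    0.001] [0.421 0.493 1.899 0.    0.75  1.991] 21.75
loupe_lens 0.87 [281.5 139.2] 5582 [0.509 0.276 0.005]
loupe_lens 0.78 [242.2 317.3] 4504 [0.337 0.315 0.005]
loupe_grip 0.88 [282.7 142.7] 5477 [0.508 0.275 0.03 ]
loupe_grip 0.6 [243.2 312.8] 4341 [0.36 0.31 0.03]
[283.238 219.355] [283.199 203.823] [281.988 134.451]
```

View pics/i.png

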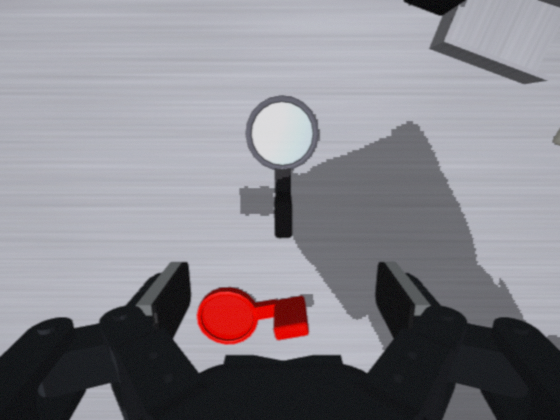

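The loupe's lens is at (283,132) and its block top at (283,219), matching the prediction and aligned with the tool. The red look-alike at (228,315) is clear. Descending and gripping.

carry_out --pt "0 0 0.6 0 0 0" --pt "0 0 0.9 0 0 0" --pt "0 0 0.9 0 0 0" --pt "0 0 0.9 0 0 0" --pt "0 0 0.8 0 0 0" --pt "0 0 0.46 0 0 0" --pt "0 0 0 0 0 0" --pt "0 0 0 0 0 0"

```text
time: 22.52
position: [0.4533, 0.2754, 0.0147]
ee_rot: [3.141, 0.001, -0.002]
wrist_force: [0.2, 0.5, 0.4]
width: 1.0
gripper_force: 0.0
```

carry_out --pt "0 0 0 0 0 0" --pt "0 0 0 0 0 0" --pt "0 0 0 0 0 0" --pt "0 0 0 0 0 0" --pt "0 0 0 0 0 0" --pt "0 0 0 0 0 0" --pt "0 0 0 0 0 0" --pt "0 0 0 0 0 0" --pt "0 0 0 0 0 0" --pt "0 0 0 0 0 0" --fingers 0 --squeeze 60

```text
time: 23.35
position: [0.4534, 0.2754, 0.015]
ee_rot: [-3.141, -0.001, -0.002]
wrist_force: [-0.4, 0.8, 5.7]
width: 0.147
gripper_force: 58.9
```

carry_out --pt "0 0 -0.3 0 0 0" --pt "0 0 -0.6 0 0 0" --pt "0 0 -1 0 0 0" --pt "0 0 -1 0 0 0" --pt "0 0 -1 0 0 0" --pt "0 0 -1 0 0 0" --pt "0 0 -0.6 0 0 0" --pt "0 0 0 0 0 0" --pt "0 0 0 0 0 0"

```text
time: 24.1
position: [0.4533, 0.2753, 0.1528]
ee_rot: [-3.141, -0.001, -0.002]
wrist_force: [-0.1, 0.2, -1.4]
width: 0.152
gripper_force: 58.3
```

carry_out --pt "0.085 0.3 0 0 0 0" --pt "0.085 0.6 0 0 0 0" --pt "0.085 0.9 0 0 0 0" --pt "0.085 0.9 0 0 0 0" --pt "0.085 0.9 0 0 0 0" --pt "0.085 0.9 0 0 0 0" --pt "0.085 0.9 0 0 0 0" --pt "0.085 0.9 0 0 0 0" --pt "0.085 0.9 0 0 0 0" --pt "0.085 0.9 0 0 0 0" --pt "0.085 0.9 0 0 0 0" --pt "0.085 0.9 0 0 0 0" --pt "0.085 0.9 0 0 0 0" --pt "0.085 0.9 0 0 0 0" --pt "0.085 0.7 0 0 0 0" --pt "0.085 0.4 0 0 0 0" --pt "0 0 0 0 0 0" --pt "0 0 0 0 0 0"

```text
time: 25.6
position: [0.4862, -0.0448, 0.1514]
ee_rot: [-3.141, 0.001, -0.003]
wrist_force: [-1.1, 0.1, -0.9]
width: 0.155
gripper_force: 58.4
```

carry_out --pt "0 0 0.3 0 0 0" --pt "0 0 0.5 0 0 0" --pt "0 0 0.3 0 0 0" --pt "0 0 0.2 0 0 0" --pt "0 0 0 0 0 0" --pt "0 0 0 0 0 0" --pt "0 0 0 0 0 0"

```text
time: 26.18
position: [0.4867, -0.0446, 0.1198]
ee_rot: [-3.142, -0.0, -0.002]
wrist_force: [0.2, -0.3, -0.9]
width: 0.154
gripper_force: 58.4
```

Run:
```python
from h import *
np.set_printoptions(precision=3,suppress=True)
cal=r.calibration('wrist');w=snap('wrist');s=snap('side');np.save('cal5.npy',cal,allow_pickle=True)
o=r.get_obs();print(o['position'],o['ee_rot'],o['joints'],o['time'],o['gripper_force'])
print('proj lens/mark/dish wrist',proj('wrist',[.547,-.047,.11]),proj('wrist',[.624,-.076,.11]),proj('wrist',[.547,-.047,.034]))
print('side',proj('side',[.547,-.047,.11]),proj('side',[.624,-.076,.11]))
for c,k in(('side',None),('wrist',cal)):
  for m in r.masks_of(c,'loupe_lens')[:3]: print(c,round(m['score'],2),np.array(m['centre']),m['pixels'].sum())
cv2.imwrite('pics/j.png',np.hstack([cv2.resize(s[120:270,200:400],(400,300),interpolation=2),cv2.resize(w[:,:],(400,300))])[:,:,::-1])
```

```text
[ 0.487 -0.045  0.12 ] [ 3.142 -0.001 -0.002] [-0.227  0.46   2.005  0.     0.676  1.346] 26.2833 58.393213748931885
proj lens/mark/dish wrist [287.148 143.638] [357.282 -45.904] [285.783 136.105]
side [274.917 185.319] [311.668 189.263]
side 0.8 [268.6 187. ] 476
side 0.55 [181.  141.8] 323
side 0.29 [382.5 245.8] 1174
wrist 0.79 [279.2 154.6] 16853
```

View pics/j.png

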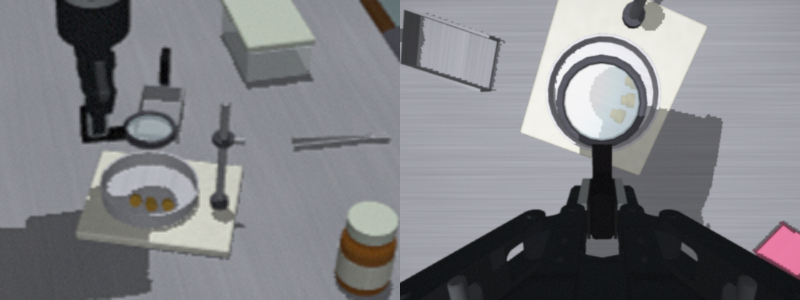

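The lens is at side px (275.5,184.5) against a target of (274.9,185.3), so height is right, and it is within about 3 mm of the dish axis. A small trim, then hand in.

carry_out --pt "0.06 0.08 0 0 0 0" --pt "0 0 0 0 0 0" --pt "0 0 0 0 0 0" --pt "0 0 0 0 0 0" --pt "0 0 0 0 0 0" --pt "0 0 0 0 0 0"

```text
time: 26.88
position: [0.488, -0.0467, 0.1196]
ee_rot: [-3.141, 0.0, -0.002]
wrist_force: [-1.1, 0.3, -0.8]
width: 0.151
gripper_force: 58.4
```

```bash
python3 -c "
from rig import r
o=r.get_obs();print(o['position'],o['gripper_force'])
print(r.close_job())"
```

```text
[ 0.48802285 -0.04674078  0.11955219] 58.39516282081604
the job is handed in; nothing more can be done
None
```

I handed the job in at about 27 s; no verdict came back. By the last pictures and readings, the fittings are in the dish, the scoop stands released on the bench, and the loupe is held level over the dish at collar height (about 0.11 m).

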